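# Reload the carton labeller's spring magazine

## Task

The labeller's spring magazine stands pulled out on its rail with one slim carton left in it. Fill it up with the two matching slim cartons from the bench: one at a time, lay each flat in the magazine, press the pile down until the catches at both ends have sprung back over it, and let go. When both are held under the catches, push the magazine along its rail fully home under the labelling head, and leave the other things on the bench where they are.

Things in the scene. Friction and masses are not known exactly. Their poses are not given: they have to be found in the camera images.
- carton_a: first slim carton to load, lying flat on the bench: plain brown cardboard carton, 140 mm long (its y axis) x 60 wide (x) x 32 mm high (z), about 0.25 kg; origin at the centre of its underside
- carton_b: second slim carton to load, lying flat on the bench, same as the first: plain brown cardboard carton, 140 mm long (its y axis) x 60 wide (x) x 32 mm high (z), about 0.25 kg; origin at the centre of its underside
- carton_in: the slim carton that is already in the magazine, held between platform and catches: plain brown cardboard carton, 140 mm long (its y axis) x 60 wide (x) x 32 mm high (z), about 0.25 kg; origin at the centre of its underside
- mouth (a point): centre of the magazine at the height of the catches' undersides, about 190 mm above the bench; moves with the magazine. z up, y along the rail towards home and along the cartons' length in the magazine, x across it. The top of a carton held under the catches is at this height. It must be pushed about 15 to 18 mm below it for both catches to spring back; with three in, the platform bottoms 25 below
- guide_top (a point): centre of the open top of the magazine, 22 mm above mouth, same axes: two upright aluminium channels face each other and hold the cartons' ends and corners (inner faces of the ends at y = +-72.5, of their side flanges at x = +-32.5: 2.5 play each way; the top 16 flare out). The long sides are open for fingers from y = -50 to +50. It holds three cartons, one on another
- handle (a point): middle of the magazine's handle, a black bar 10 mm thick, 84 long along x of mouth, standing 45 out from the magazine's outer end guide (the end away from the head), about 130 mm above the bench; axes as for mouth. Push it towards +y of mouth to send the magazine home; the space behind it is free
- magazine (a joint): place of the magazine on its rail in m: 0 pulled out, 0.18 home against the stop under the labelling head; about 4 N moves it and it stays where it is left. The head's underside is 225 mm above the bench and its front edge 35 mm on the handle's side of the home centre, so the magazine can be loaded only when pulled out
- platform (a joint): spring platform under the cartons in m, growing downward: about 0 with one carton under the catches, 0.032 with two, 0.064 with three. Pushing the next carton down past the catches takes about 10 to 20 N
- catch_near (a joint): angle in rad of the spring catch in the middle of the magazine's handle end: 0 out over the pile, up to 1.5 while a carton passing down folds it away. A steel flap 30 mm wide, 4 thick, reaching in to y = -64 of mouth; a carton merely laid in rests on top of it
- catch_far (a joint): the same for the catch at the other end (towards home), reaching in to y = +64 mm of mouth: 0 out over the pile, up to 1.5 while folded away
- labeller: the labeller: a grey base plate 580 x 220 mm on the bench with the rail along its y axis, and a white cabinet with overhanging head (top at 360) at its +y end; origin on the bench 130 mm from the magazine's pulled-out centre, towards home; fixed
- big_carton: a thicker cardboard carton, 150 x 105 x 50 mm, that does not fit the magazine; leave it; origin at the centre of its underside
- label_roll: roll of white paper labels standing on end, 96 mm across, 100 high; leave it; origin at the centre of its underside
- tape_roll: roll of brown packing tape lying flat, 110 mm across, 48 high; leave it; origin at the centre of its underside
- scanner: black hand-held barcode scanner lying on its side, about 170 x 110 x 50 mm; leave it; origin under its head
Not all that is in view belongs to the job. What is shaped like the carton_a but purple is not meant.

How it is judged:
On the way, in this order (a step that is already met when the one before it is completed fails the run):
1. one of the two cartons has been pressed down under both catches and let go (((x of carton_a in the frame of mouth between -0.006 and 0.006 m and y of carton_a in the frame of mouth between -0.006 and 0.006 m and z of carton_a in the frame of mouth between -0.104 and -0.0295 m and angle between carton_a's own z axis and vertical below 0.08 rad) or (x of carton_b in the frame of mouth between -0.006 and 0.006 m and y of carton_b in the frame of mouth between -0.006 and 0.006 m and z of carton_b in the frame of mouth between -0.104 and -0.0295 m and angle between carton_b's own z axis and vertical below 0.08 rad)) and value of joint each of catch_near, catch_far below 0.15 rad and contact force between the fingers and carton_a below 0.1 N and contact force between the fingers and carton_b below 0.1 N), for 0.2 s.
2. both cartons have been pressed down under both catches and let go (x of carton_a in the frame of mouth between -0.006 and 0.006 m and y of carton_a in the frame of mouth between -0.006 and 0.006 m and z of carton_a in the frame of mouth between -0.104 and -0.0295 m and angle between each of carton_a, carton_b, carton_in's own z axis and vertical below 0.08 rad and x of carton_b in the frame of mouth between -0.006 and 0.006 m and y of carton_b in the frame of mouth between -0.006 and 0.006 m and z of carton_b in the frame of mouth between -0.104 and -0.0295 m and x of carton_in in the frame of mouth between -0.006 and 0.006 m and y of carton_in in the frame of mouth between -0.006 and 0.006 m and z of carton_in in the frame of mouth between -0.104 and -0.0295 m and value of joint each of catch_near, catch_far below 0.15 rad and contact force between the fingers and carton_a below 0.1 N and contact force between the fingers and carton_b below 0.1 N), for 0.2 s.
At the end, for the whole second after the job is handed in: All three slim cartons lie flat in the magazine (within 6 mm of its centre line, tilt under 0.08 rad) with their tops below the undersides of the catches (2.5 mm allowed), both catches are out over the pile (under 0.15 rad), and the magazine is home (joint over 0.176 m of 0.18) and at rest (x of carton_a in the frame of mouth between -0.006 and 0.006 m and y of carton_a in the frame of mouth between -0.006 and 0.006 m and z of carton_a in the frame of mouth between -0.104 and -0.0295 m and angle between each of carton_a, carton_b, carton_in's own z axis and vertical below 0.08 rad and x of carton_b in the frame of mouth between -0.006 and 0.006 m and y of carton_b in the frame of mouth between -0.006 and 0.006 m and z of carton_b in the frame of mouth between -0.104 and -0.0295 m and x of carton_in in the frame of mouth between -0.006 and 0.006 m and y of carton_in in the frame of mouth between -0.006 and 0.006 m and z of carton_in in the frame of mouth between -0.104 and -0.0295 m and value of joint each of catch_near, catch_far below 0.15 rad and value of joint magazine above 0.176 m and velocity of joint magazine between -0.01 and 0.01 m/s and linear speed of each of carton_a, carton_b, carton_in below 0.02 m/s); the robot touches nothing.
It fails at once if a bystander (thick carton, label roll, tape roll or scanner) is shoved more than 30 mm (distance of any of big_carton, label_roll, tape_roll, scanner from where it was at the start of the episode above 0.03 m).
It also fails if it takes over 72 s, if anything falls off the work surface, if the arm or the gripper's body presses on something with over 40 N, if the wrist force passes 120 N, or if a joint passes its speed limit or range.

## Robot

A 6-joint arm with a two-finger parallel gripper is mounted at the origin on the work surface. World frame = base frame: x ahead of the robot, y to its left, z up, the work surface at z = 0. Lengths are in m, angles in rad, forces in N, time in s.
With the tool pointing down it reaches from about 0.3 to 0.875 m from the base axis. Payload 4.2 kg.
Tool frame: the origin (TCP) lies between the finger pads; the fingertips stand 14 mm ahead of it and the grasp point (between the pads) lies 5 mm behind it; z points along the fingers, y is the line along which they close (so a half turn about z gives the same grasp; the last joint's range is limited). The gripper opens to 85 mm and grips with 20 to 120 N. Pads are 22 mm wide; open, the fingers measure 114 mm over their backs; the gripper's body (76 mm by 85 mm) begins 54 mm behind the grasp point. The pads swing forward as they close: fully open they stand 13 mm farther back than shut.
Start: joints at [1.311, 0.32, 1.565, -0, 1.257, -0.02], TCP at [0.137, 0.559, 0.245] pointing down, gripper open.
Joint ranges: [-3.11, 3.11], [-0.84, 2.01], [0.21, 2.61], [-1.34, 4.49], [0.05, 2.63], [-2.56, 2.56]. Speed limits (rad/s): [2.57, 2.57, 3.14, 3.14, 3.14, 3.14].

## Interface

Orientations are given as a rotation vector (axis times angle).
In Python, from cell import manip gives the robot as it stands.
- The arm moves only by the tool servo_tool, never from a script. Its arguments are lists of equal length, an entry for each row: "slide": the shift along the world's x, y, z in cm, a list of three; "turn": the turn, a rotation vector about the world's x, y, z in rad, a list of three; "hand": the closure, from -1 (fully open) to 1 (shut). In form: {"slide": [[dx, dy, dz], ...], "turn": [[rx, ry, rz], ...], "hand": [hand, ...]}. A call has 1 to 12 rows; each row shifts and turns the commanded pose from where the row before left it; what a row does not reach is not made up. A row lasts 1/10 s, in which the tool goes at most 50 mm and 8.59 degrees, less where a joint would pass 70% of its speed; a pose out of reach is approached as far as the arm can. A call is refused whole if a number of a shift passes 5 or a number of a turn 0.15, either way. A call with a gripper value outside its range is refused whole. The fingers move at their own pace and stop on an object; "grip_force" is the grip in N (left out, the last holds). Time passes only in rows, so rows that do not move let the fingers close. It gives the time, the measured TCP pose, the force, the opening and the grip force at its end, in the units of the state.
- manip.get_obs(): the state, without advancing time (a new reading comes with each control period).
- manip.capture(name): name is "side" or "top"; returns a dict with "img" (480x640x3 uint8, blue, green, red), "depth" (480x640 float32, m along the optical axis (not along the pixel's ray), 0 where there is no reading), "camera_matrix" (3x3 intrinsics, pixels), "world_to_cam" (4x4, takes a point from world to camera coordinates). Camera axes: x right, y down, z forward; pixel columns grow to the right and rows downward; lengths in m; the calibration is good to about 2 mm. A picture is of the moment at which its call begins.
- manip.sign_off(): hands the job in; it is judged then, once.
The state is a dict: "time": time; "joint_positions": joint angles; "dq": joint speeds; "joint_torque": joint torques, N m; "tool_pos": TCP position; "ee_rot": TCP orientation; "contact_force": force on the tool from outside, world axes, zero at the start; "wrist_torque": the same for the moment, N m; "gripper_width": finger opening in m; "grip_force": force on a finger pad.
Only numpy, scipy, OpenCV 4.12 (cv2) and the standard library are available. Lean on these libraries where they do the work, as an engineer would, in place of code of your own. Each camera call takes 0.05 s, during which the arm holds its last target. There are 200 camera calls.

## Working session

There is one attempt and no reset: what is moved stays moved. The work goes in short steps, Python scripts to look and compute and a tool call to move; the robot and the scene stay as the last step left them, time stands still between calls to the robot, and variables do not carry over. Pictures are saved under pics/ and viewed, at most 10 in all, crops included, and the job is handed in when it is done.

Besides the shell and the picture viewer there is one more tool, called after "Emit:" as name(argument=value, ...) on one line, values as JSON. servo_tool: Moves the arm, as the interface text tells. Its arguments: {"type":"object","properties":{"slide":{"type":"array","items":{"type":"array","items":{"type":"number"}}},"turn":{"type":"array","items":{"type":"array","items":{"type":"number"}}},"hand":{"type":"array","items":{"type":"number"}},"grip_force":{"type":"number"}},"required":["slide","turn","hand"]}

```bash
mkdir -p pics; ls; cat > h.py <<'E'
import numpy as np, cv2
from cell import manip
def pts(c):
    K=c["camera_matrix"];d=c["depth"];v,u=np.mgrid[0:480,0:640]
    P=np.stack([(u-K[0,2])/K[0,0]*d,(v-K[1,2])/K[1,1]*d,d,np.ones_like(d)],-1)
    return (P@np.linalg.inv(c["world_to_cam"]).T)[...,:3]
E
python3 - <<'E'
from h import *
o=manip.get_obs();print({k:np.round(v,3) for k,v in o.items()})
for n in("top","side"):
    c=manip.capture(n);cv2.imwrite(f"pics/{n}0.png",c["img"]);np.savez(f"{n}0.npz",**c)
    print(np.round(c["world_to_cam"],3),c["camera_matrix"][0,0])
E
```

```text
pics
{'time': np.float64(0.0), 'joint_positions': array([ 1.311,  0.32 ,  1.566,  0.   ,  1.257, -0.02 ]), 'dq': array([ 0.001,  0.   ,  0.002,  0.001, -0.001,  0.001]), 'joint_torque': array([ 1.0000e-03, -4.1552e+01, -2.3417e+01,  0.0000e+00,  8.0000e-03,
        0.0000e+00]), 'tool_pos': array([0.136, 0.558, 0.244]), 'ee_rot': array([-3.760e-01, -3.119e+00,  3.000e-03]), 'contact_force': array([ 0.472,  0.067, -0.059]), 'wrist_torque': array([ 0.006, -0.029,  0.013]), 'grip_force': np.float64(0.0), 'gripper_width': np.float64(0.086)}
[[-0.007 -1.     0.031 -0.048]
 [-0.992  0.003 -0.124  0.539]
 [ 0.124 -0.031 -0.992  1.106]
 [ 0.     0.     0.     1.   ]] 436.57178948237635
[[ 0.756 -0.655  0.001 -0.441]
 [-0.35  -0.404 -0.845  0.295]
 [ 0.554  0.638 -0.534  0.938]
 [ 0.     0.     0.     1.   ]] 449.8298158645452
```

View pics/top0.png

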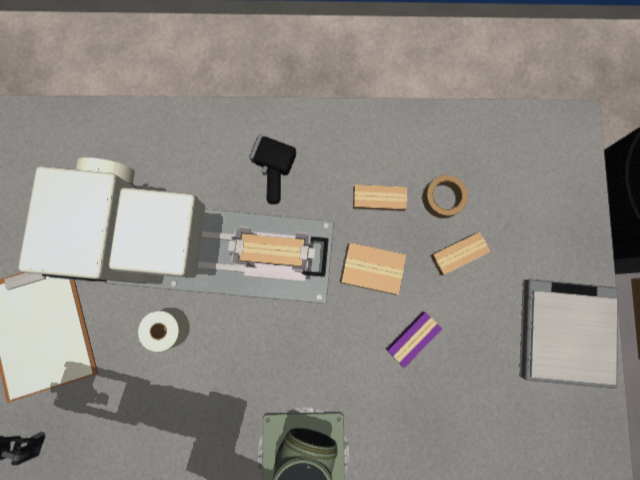

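View pics/side0.png

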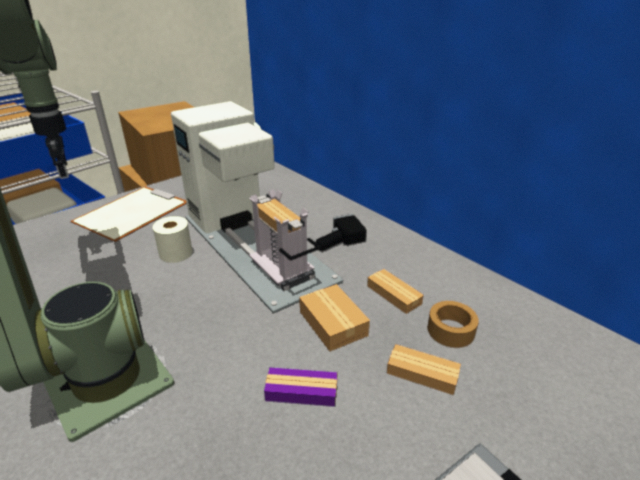

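The top view shows loose slim cartons at (381,197) and (461,254), the thick carton at (374,268), the purple decoy at (415,340), the magazine at (272,250) and its handle at (318,257). The side view shows the same layout, with the magazine pulled out.

```bash
cat >> h.py <<'E'
def rect(P,name=""):
    p=P[:,:2].astype(np.float32)*1000
    (cx,cy),(w,h),a=cv2.minAreaRect(p)
    if w>h: a-=90   # a+90 = dir of long side
    ang=(a+90)%180
    print(name,"c",np.round([cx,cy],1),"long/short",round(max(w,h),1),round(min(w,h),1),"longdir",round(ang,2),"n",len(p),"z",round(np.median(P[:,2])*1000,1))
    return cx,cy,ang
def brown(img):
    hsv=cv2.cvtColor(img,cv2.COLOR_BGR2HSV); return cv2.inRange(hsv,(8,60,90),(28,255,255))>0
E
python3 - <<'E'
from h import *
for n in("top","side"):
    c=np.load(f"{n}0.npz");W=pts(c);z=W[...,2];m=brown(c["img"])&(W[...,0]>.2)&(W[...,0]<1)&(abs(W[...,1])<.6)
    print(n)
    for lo,hi in((.024,.04),(.17,.205)):
        k,l,s,ce=cv2.connectedComponentsWithStats((m&(z>lo)&(z<hi)).astype(np.uint8))
        for i in range(1,k):
            if s[i,4]>150: rect(W[l==i],f"{n} {np.round(ce[i])}")
    g=(~brown(c["img"]))&(z>.2)&(z<.22)&(W[...,0]>.35)&(W[...,0]<.65)&(W[...,1]>-.1)&(W[...,1]<.2)
    if g.sum()>20: rect(W[g],"guide top")
    h=(c["img"].max(-1)<60)&(z>.11)&(z<.15)&(W[...,0]>.35)&(W[...,0]<.65)&(W[...,1]>-.2)&(W[...,1]<.2)
    if h.sum()>10: rect(W[h],"handle")
    if n=="top":
        b=(z>.003)&(z<.02)&(W[...,0]>.3)&(W[...,0]<.65)&(W[...,1]>-.15)&(W[...,1]<.25);rect(W[b],"base")
        x=cv2.resize(c["img"][200:300,200:350],None,fx=5,fy=5,interpolation=cv2.INTER_CUBIC);cv2.imwrite("pics/mag.png",x)
E
```

```text
top
top [380. 197.] c [ 660.4 -207.9] long/short 140.1 61.1 longdir 87.21 n 1181 z 31.8
top [461. 253.] c [ 509.6 -420.6] long/short 144.1 58.8 longdir 115.17 n 1182 z 32.1
top [415. 339.] c [ 287.2 -288.4] long/short 138.9 20.6 longdir 133.99 n 423 z 32.0
top [271. 250.] c [503.9  67.6] long/short 142.8 62.9 longdir 84.45 n 1618 z 189.7
guide top c [502.4  64.1] long/short 177.5 85.8 longdir 84.34 n 336 z 208.1
handle c [493.  -35.6] long/short 93.9 49.7 longdir 169.94 n 242 z 133.9
base c [475.  50.] long/short 399.8 349.6 longdir 90.03 n 6596 z 11.3
side
side [396. 287.] c [ 659.5 -207.9] long/short 144.9 63.7 longdir 87.21 n 915 z 31.0
side [335. 329.] c [ 428.7 -201.3] long/short 179.3 85.8 longdir 113.09 n 348 z 32.3
side [425. 365.] c [ 509.1 -419. ] long/short 141.1 66.4 longdir 115.56 n 1650 z 31.0
side [301. 381.] c [ 286.9 -287.2] long/short 140.7 24.0 longdir 133.29 n 592 z 31.4
side [276. 212.] c [500.7  64.9] long/short 151.7 73.1 longdir 84.4 n 659 z 189.5
guide top c [501.7  66.6] long/short 173.2 86.1 longdir 84.18 n 207 z 206.7
handle c [490.9 -26.4] long/short 91.5 69.0 longdir 175.43 n 187 z 132.8
```

View pics/mag.png

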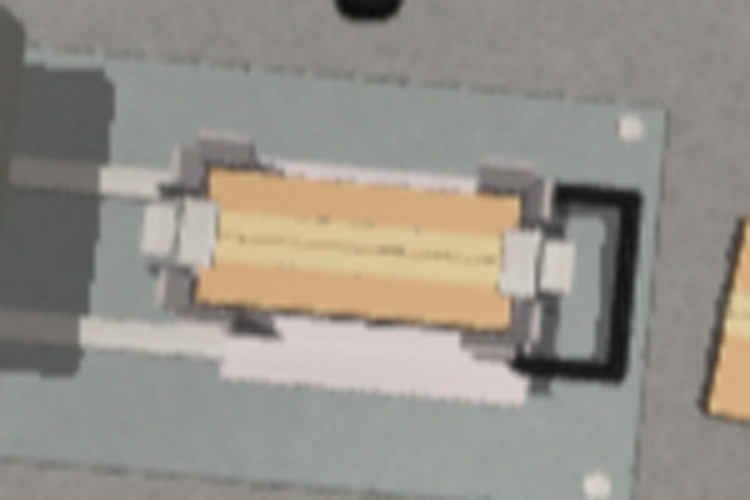

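The crop shows the magazine: carton_in lies between the channels, with light catches at both ends (about x=200 and 520) and the handle on the right. carton_in fits at (504,68), z 0.19, axis about 84.4°. The first carton is at (660,-208) with its long direction at 87.2°, and the heights match the given sizes. Going to it, lifting high to clear the labeller.

Emit:
servo_tool(slide=[[0, 0, 4.4], [0, 0, 4.4], [0, 0, 4.4], [0, 0, 4.4], [2.6, -3.83, 0], [2.6, -3.83, 0], [2.6, -3.83, 0], [2.6, -3.83, 0], [2.6, -3.83, 0], [2.6, -3.83, 0], [2.6, -3.83, 0], [2.6, -3.83, 0]], turn=[[0, 0, -0.138], [0, 0, -0.138], [0, 0, -0.138], [0, 0, -0.138], [0, 0, -0.138], [0, 0, -0.138], [0, 0, -0.138], [0, 0, -0.138], [0, 0, -0.138], [0, 0, -0.138], [0, 0, 0], [0, 0, 0]], hand=[-1, -1, -1, -1, -1, -1, -1, -1, -1, -1, -1, -1], grip_force=60)

```text
time: 1.3
tool_pos: [0.345, 0.2504, 0.4211]
ee_rot: [2.275, 2.167, -0.0]
contact_force: [0.2, 1.5, -0.1]
gripper_width: 0.0856
grip_force: 0.0
```

Emit:
servo_tool(slide=[[2.6, -3.83, 0], [2.6, -3.83, 0], [2.6, -3.83, 0], [2.6, -3.83, 0], [2.6, -3.83, 0], [2.6, -3.83, 0], [2.6, -3.83, 0], [2.6, -3.83, 0], [2.6, -3.83, 0], [2.6, -3.83, 0], [2.6, -3.83, 0], [2.6, -3.83, 0]], turn=[[0, 0, 0], [0, 0, 0], [0, 0, 0], [0, 0, 0], [0, 0, 0], [0, 0, 0], [0, 0, 0], [0, 0, 0], [0, 0, 0], [0, 0, 0], [0, 0, 0], [0, 0, 0]], hand=[-1, -1, -1, -1, -1, -1, -1, -1, -1, -1, -1, -1])

```text
time: 2.5
tool_pos: [0.6572, -0.2091, 0.4207]
ee_rot: [-2.275, -2.166, 0.0]
contact_force: [0.6, 1.0, 0.3]
gripper_width: 0.0853
grip_force: 0.0
```

Emit:
servo_tool(slide=[[0, 0, -4], [0, 0, -4], [0, 0, -4], [0, 0, -4], [0, 0, -4], [0, 0, -4], [0, 0, -4], [0, 0, 0], [0, 0, 0]], turn=[[0, 0, 0], [0, 0, 0], [0, 0, 0], [0, 0, 0], [0, 0, 0], [0, 0, 0], [0, 0, 0], [0, 0, 0], [0, 0, 0]], hand=[-1, -1, -1, -1, -1, -1, -1, -1, -1])

```text
time: 3.4
tool_pos: [0.6567, -0.2075, 0.1413]
ee_rot: [-2.275, -2.166, 0.001]
contact_force: [-0.0, 0.4, 0.6]
gripper_width: 0.0855
grip_force: 0.0
```

```bash
cat >> h.py <<'E'
from scipy.spatial.transform import Rotation as Rn
def st():
    o=manip.get_obs();R=Rn.from_rotvec(o["ee_rot"]).as_matrix()
    print("t",round(float(o["time"]),2),"tcp",np.round(o["tool_pos"]*1000,1),"yaw",round(np.degrees(np.arctan2(R[1,1],R[0,1])),2),"zax",np.round(R[:,2],4),"F",np.round(o["contact_force"],1),"w",round(float(o["gripper_width"])*1000,1),"q",np.round(o["joint_positions"],2));return o,R
E
python3 - <<'E'
from h import *
st()
c=np.load("top0.npz");W=pts(c);z=W[...,2]
# rail direction: cabinet-free base plate far edge, from img depth step
b=(z>.004)&(z<.02)&(W[...,0]>.3)&(W[...,0]<.7)&(W[...,1]>-.1)&(W[...,1]<.2)
k,l,s,ce=cv2.connectedComponentsWithStats(b.astype(np.uint8));i=1+np.argmax(s[1:,4])
P=W[l==i];ys=np.arange(-.07,.19,.005)
for f,nm in((np.max,"far"),(np.min,"near")):
    e=np.array([[y,f(P[abs(P[:,1]-y)<.003,0])] for y in ys if (abs(P[:,1]-y)<.003).any()])
    for _ in range(3):
        q=np.polyfit(e[:,0],e[:,1],1);r=e[:,1]-np.polyval(q,e[:,0]);e=e[abs(r)<max(1.5*r.std(),.0015)]
    print(nm,"axis deg",90-np.degrees(np.arctan(q[0])),"x@y=.0676",np.polyval(q,.0676),len(e),P[:,2].mean())
E
```

```text
t 3.4 tcp [ 656.7 -207.5  141.3] yaw -2.81 zax [-9.e-04  3.e-04 -1.e+00] F [-0.   0.4  0.6] w 85.5 q [-0.32  0.57  1.42  0.    1.15 -0.27]
far axis deg 84.47255254130818 x@y=.0676 0.6117032859649048 41 0.011618208811934636
near axis deg 84.3181281737787 x@y=.0676 0.393225043433364 50 0.011618208811934636
```

Emit:
servo_tool(slide=[[0.3, 0, -3], [0, 0, -3], [0, 0, -3], [0, 0, -2.3], [0, 0, -1], [0, 0, 0], [0, 0, 0], [0, 0, 0], [0, 0, 0], [0, 0, 0], [0, 0, 0], [0, 0, 0]], turn=[[0, 0, 0], [0, 0, 0], [0, 0, 0], [0, 0, 0], [0, 0, 0], [0, 0, 0], [0, 0, 0], [0, 0, 0], [0, 0, 0], [0, 0, 0], [0, 0, 0], [0, 0, 0]], hand=[-1, -1, -1, -1, -1, -1, 1, 1, 1, 1, 1, 1], grip_force=60)

```text
time: 4.6
tool_pos: [0.6613, -0.208, 0.0211]
ee_rot: [2.272, 2.163, 0.004]
contact_force: [0.4, -0.4, 6.3]
gripper_width: 0.0585
grip_force: 67.6
```

```bash
python3 -c "
from h import *
st()"
```

```text
t 4.6 tcp [ 661.3 -208.    21.1] yaw -2.81 zax [ 0.0048 -0.0016 -1.    ] F [ 0.4 -0.4  6.3] w 58.5 q [-0.32  0.69  1.54  0.    0.91 -0.27]
```

Emit:
servo_tool(slide=[[0, 0, 2], [0, 0, 4], [0, 0, 4.5], [0, 0, 4.5], [0, 0, 4.5], [0, 0, 4.5], [0, 0, 4.5], [-1.98, 3.44, 0], [-1.98, 3.44, 0], [-1.98, 3.44, 0], [-1.98, 3.44, 0], [-1.98, 3.44, 0]], turn=[[0, 0, 0], [0, 0, 0], [0, 0, 0], [0, 0, 0], [0, 0, 0], [0, 0, -0.01], [0, 0, -0.01], [0, 0, -0.01], [0, 0, -0.01], [0, 0, -0.009], [0, 0, 0], [0, 0, 0]], hand=[1, 1, 1, 1, 1, 1, 1, 1, 1, 1, 1, 1])

```text
time: 5.8
tool_pos: [0.559, -0.0342, 0.3033]
ee_rot: [-2.328, -2.109, 0.0]
contact_force: [0.8, 0.3, -4.1]
gripper_width: 0.0589
grip_force: 66.5
```

Emit:
servo_tool(slide=[[-1.98, 3.44, 0], [-1.98, 3.44, 0], [-1.98, 3.44, 0], [0, 0, 0], [0, 0, 0], [0, 0, 0]], turn=[[0, 0, 0], [0, 0, 0], [0, 0, 0], [0, 0, 0], [0, 0, 0], [0, 0, 0]], hand=[1, 1, 1, 1, 1, 1])

```text
time: 6.4
tool_pos: [0.5014, 0.0671, 0.3034]
ee_rot: [2.327, 2.109, 0.0]
contact_force: [0.1, -0.6, -2.9]
gripper_width: 0.0588
grip_force: 66.6
```

```bash
python3 - <<'E'
from h import *
o,R=st()
for n in("top","side"):
    c=manip.capture(n);cv2.imwrite(f"pics/{n}1.png",c["img"]);np.savez(f"{n}1.npz",**c)
    W=pts(c);m=brown(c["img"])&(abs(W[...,0]-.503)<.1)&(abs(W[...,1]-.067)<.12)
    z=W[...,2];zz=z[m&(z>.25)];print(n,len(zz),np.percentile(zz,[5,50,95]))
    m&=abs(z-o["tool_pos"][2]-.011)<.007
    if m.sum()>20: rect(W[m],n)
A=cv2.imread("pics/top1.png")[190:310,200:340];B=cv2.imread("pics/side1.png")[130:290,200:360]
cv2.imwrite("pics/h1.png",np.hstack([cv2.resize(A,(467,400)),cv2.resize(B,(333,333+67))]))
E
```

```text
t 6.4 tcp [501.4  67.1 303.4] yaw -5.64 zax [ 5.e-04 -5.e-04 -1.e+00] F [ 0.1 -0.6 -2.9] w 58.8 q [ 0.11  0.18  1.61 -0.    1.35  0.21]
top 550 [0.3033399  0.31406259 0.48261702]
top c [500.9  66.8] long/short 141.6 60.0 longdir 84.45 n 471 z 314.0
side 928 [0.28594499 0.31227898 0.31507763]
side c [500.8  65.5] long/short 145.0 63.7 longdir 83.89 n 540 z 313.6
```

View pics/h1.png

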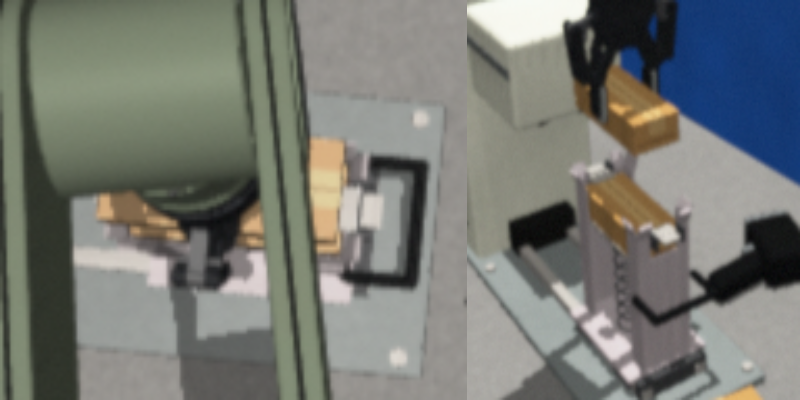

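Right crop: the held carton is aligned above the magazine. Top view puts its centre at (501,67), its top 11 mm above the TCP, and its axis at 84.4°. Shifting 2 mm in x and lowering to just above the catches.

Emit:
servo_tool(slide=[[0.2, 0, -2], [0, 0, -2], [0, 0, -1.5], [0, 0, -1], [0, 0, -1], [0, 0, -0.5], [0, 0, -0.4], [0, 0, 0], [0, 0, 0]], turn=[[0, 0, 0], [0, 0, 0], [0, 0, 0], [0, 0, 0], [0, 0, 0], [0, 0, 0], [0, 0, 0], [0, 0, 0], [0, 0, 0]], hand=[1, 1, 1, 1, 1, 1, 1, 1, 1])

```text
time: 7.4
tool_pos: [0.5035, 0.0678, 0.2198]
ee_rot: [2.327, 2.11, 0.001]
contact_force: [0.0, 0.3, -3.1]
gripper_width: 0.0586
grip_force: 66.6
```

```bash
cat >> h.py <<'E'
def look(tag,view=True):
    o,R=st()
    for n in("top","side"):
        c=manip.capture(n);cv2.imwrite(f"pics/{n}{tag}.png",c["img"])
        W=pts(c);z=W[...,2];m=brown(c["img"])&(abs(W[...,0]-.503)<.1)&(abs(W[...,1]-.067)<.12)
        m&=abs(z-o["tool_pos"][2]-.011)<.01
        if m.sum()>20: rect(W[m],n)
E
python3 -c "
from h import *
look('2')"
```

```text
t 7.4 tcp [503.5  67.8 219.8] yaw -5.61 zax [ 1.1e-03  1.0e-04 -1.0e+00] F [ 0.   0.3 -3.1] w 58.6 q [ 0.11  0.23  1.76 -0.    1.15  0.21]
top c [503.1  66.7] long/short 139.5 60.1 longdir 84.55 n 366 z 230.3
side c [504.2  64.4] long/short 145.8 68.9 longdir 83.28 n 576 z 230.2
```

Emit:
servo_tool(slide=[[0, 0, -1], [0, 0, -1], [0, 0, -0.8], [0, 0, -0.8], [0, 0, -0.8], [0, 0, -0.8], [0, 0, -0.7], [0, 0, 0], [0, 0, 0], [0, 0, 0]], turn=[[0, 0, 0], [0, 0, 0], [0, 0, 0], [0, 0, 0], [0, 0, 0], [0, 0, 0], [0, 0, 0], [0, 0, 0], [0, 0, 0], [0, 0, 0]], hand=[1, 1, 1, 1, 1, 1, 1, 1, 1, 1])

```text
time: 8.5
tool_pos: [0.505, 0.0679, 0.1622]
ee_rot: [2.325, 2.108, 0.006]
contact_force: [0.9, -0.7, 6.3]
gripper_width: 0.0592
grip_force: 67.7
```

```bash
python3 - <<'E'
from h import *
look('3')
A=cv2.imread("pics/top3.png")[190:310,200:340];B=cv2.imread("pics/side3.png")[150:280,220:350]
cv2.imwrite("pics/h3.png",np.hstack([cv2.resize(A,(330,283)),cv2.resize(B,(283,283))]))
E
```

```text
t 8.5 tcp [505.   67.9 162.2] yaw -5.61 zax [ 5.3e-03  3.0e-04 -1.0e+00] F [ 0.9 -0.7  6.3] w 59.2 q [ 0.11  0.29  1.84 -0.    1.01  0.21]
top c [504.1  68.1] long/short 142.0 60.4 longdir 85.62 n 266 z 172.8
side c [507.8  62.8] long/short 142.2 63.1 longdir 66.87 n 278 z 172.5
```

View pics/h3.png

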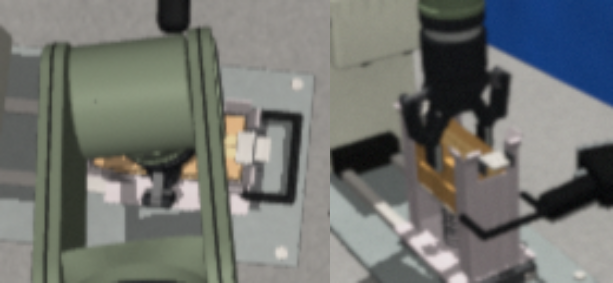

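The near catch (white tab at ~(250,148) in the left part) is flat over the carton. The carton top is 17.5 mm below the mouth. I'll go 3 mm deeper, release and lift.

Emit:
servo_tool(slide=[[0, 0, -0.3], [0, 0, 0], [0, 0, 0], [0, 0, 0], [0, 0, 0], [0, 0, 0], [0, 0, 0], [0, 0, 0], [0, 0, 0], [0, 0, 0], [0, 0, 2], [0, 0, 3]], turn=[[0, 0, 0], [0, 0, 0], [0, 0, 0], [0, 0, 0], [0, 0, 0], [0, 0, 0], [0, 0, 0], [0, 0, 0], [0, 0, 0], [0, 0, 0], [0, 0, 0], [0, 0, 0]], hand=[1, 1, 1, -1, -1, -1, -1, -1, -1, -1, -1, -1])

```text
time: 9.8
tool_pos: [0.5019, 0.0676, 0.2063]
ee_rot: [-2.326, -2.108, 0.006]
contact_force: [0.2, -0.8, 0.8]
gripper_width: 0.0856
grip_force: 0.0
```

Emit:
servo_tool(slide=[[0, 0, 4], [0, 0, 4], [0, 0, 3], [0, -4.6, 0], [0, -4.6, 0], [0, -4.6, 0], [0, -4.6, 0], [0, -4.6, 0], [0, -4.6, 0], [0, -4.6, 0], [0, 0, 0], [0, 0, 0]], turn=[[0, 0, 0], [0, 0, 0], [0, 0, 0], [0, 0, 0.1], [0, 0, 0.1], [0, 0, 0.1], [0, 0, 0.1], [0, 0, 0.1], [0, 0, 0.04], [0, 0, 0], [0, 0, 0], [0, 0, 0]], hand=[-1, -1, -1, -1, -1, -1, -1, -1, -1, -1, -1, -1])

```text
time: 11.0
tool_pos: [0.5029, -0.2549, 0.3168]
ee_rot: [-1.683, -2.651, -0.001]
contact_force: [0.4, -0.4, 0.3]
gripper_width: 0.0857
grip_force: 0.0
```

```bash
python3 - <<'E'
from h import *
st()
for n in("top","side"):
    c=manip.capture(n);cv2.imwrite(f"pics/{n}4.png",c["img"]);W=pts(c);z=W[...,2]
    M=brown(c["img"])
    m=M&(abs(W[...,0]-.503)<.1)&(abs(W[...,1]-.067)<.12)&(z>.1)&(z<.25);print(n,np.percentile(z[m],[10,50,90]))
    rect(W[m&(abs(z-.19)<.01)],"mag")
    m=M&(abs(W[...,0]-.51)<.1)&(abs(W[...,1]+.42)<.11)&(abs(z-.032)<.008);
    if m.sum()>50: rect(W[m],"Q")
A=cv2.imread("pics/top4.png")[190:310,200:340];B=cv2.imread("pics/side4.png")[150:280,220:350]
cv2.imwrite("pics/h4.png",np.hstack([cv2.resize(A,(440,377)),cv2.resize(B,(377,377))])[:,:800])
E
```

```text
t 11.0 tcp [ 502.9 -254.9  316.8] yaw 25.2 zax [-8.0e-04  1.1e-03 -1.0e+00] F [ 0.4 -0.4  0.3] w 85.7 q [-0.49  0.27  1.46  0.    1.42 -0.93]
top [0.18668575 0.18963183 0.19199618]
mag c [505.5  67.9] long/short 141.5 62.1 longdir 84.39 n 1626 z 189.8
Q c [ 495.3 -426.8] long/short 139.2 27.5 longdir 115.13 n 274 z 31.9
side [0.14255667 0.18836373 0.19085454]
mag c [501.   56.1] long/short 174.0 67.6 longdir 84.51 n 591 z 189.6
Q c [ 540.9 -403.3] long/short 141.3 138.0 longdir 115.93 n 1694 z 30.9
```

View pics/h4.png

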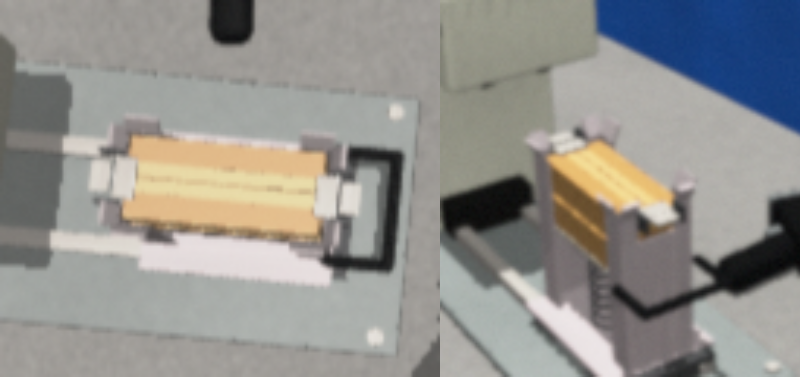

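Both catches are flat over the pile, at about (125,180) and (335,197) in the top crop, and two cartons are visible in the side crop. The top is at 190 mm, as it should be. Now the second carton.

Emit:
servo_tool(slide=[[0.2, -4.1, 0], [0.2, -4.1, 0], [0.2, -4.1, -2], [0.1, -4.2, -3], [0, 0, -4], [0, 0, -4], [0, 0, -4], [0, 0, -4], [0, 0, 0], [0, 0, 0]], turn=[[0, 0, 0], [0, 0, 0], [0, 0, 0], [0, 0, 0], [0, 0, 0], [0, 0, 0], [0, 0, 0], [0, 0, 0], [0, 0, 0], [0, 0, 0]], hand=[-1, -1, -1, -1, -1, -1, -1, -1, -1, -1])

```text
time: 12.1
tool_pos: [0.511, -0.417, 0.109]
ee_rot: [1.678, 2.656, 0.0]
contact_force: [-0.5, -0.3, 0.4]
gripper_width: 0.0853
grip_force: 0.0
```

Emit:
servo_tool(slide=[[-0.1, -0.25, -3], [0, 0, -3], [0, 0, -1.9], [0, 0, -0.8], [0, 0, 0], [0, 0, 0], [0, 0, 0], [0, 0, 0], [0, 0, 0], [0, 0, 0], [0, 0, 0]], turn=[[0, 0, 0], [0, 0, 0], [0, 0, 0], [0, 0, 0], [0, 0, 0], [0, 0, 0], [0, 0, 0], [0, 0, 0], [0, 0, 0], [0, 0, 0], [0, 0, 0]], hand=[-1, -1, -1, -1, -1, 1, 1, 1, 1, 1, 1])

```text
time: 13.2
tool_pos: [0.5104, -0.4214, 0.0238]
ee_rot: [1.678, 2.651, -0.001]
contact_force: [-0.8, 0.8, 5.8]
gripper_width: 0.0587
grip_force: 67.3
```

Emit:
servo_tool(slide=[[0, 0, 2], [0, 0, 4], [0, 0, 4.5], [0, 0, 4.5], [0, 0, 4.5], [0, 0, 4.5], [0, 0, 4.5], [0, 4, 0], [0, 4, 0], [0, 4, 0], [0, 4, 0], [0, 4, 0]], turn=[[0, 0, 0], [0, 0, 0], [0, 0, 0], [0, 0, 0], [0, 0, 0], [0, 0, 0], [0, 0, 0], [0, 0, -0.1], [0, 0, -0.1], [0, 0, -0.1], [0, 0, -0.1], [0, 0, -0.1]], hand=[1, 1, 1, 1, 1, 1, 1, 1, 1, 1, 1, 1])

```text
time: 14.4
tool_pos: [0.5085, -0.2187, 0.3066]
ee_rot: [2.29, 2.151, 0.0]
contact_force: [0.8, 0.9, -1.7]
gripper_width: 0.0586
grip_force: 66.3
```

```bash
python3 -c "
from h import *
st()"
```

```text
t 14.4 tcp [ 508.5 -218.7  306.6] yaw -3.58 zax [ 4.e-04  0.e+00 -1.e+00] F [ 0.8  0.9 -1.7] w 58.6 q [-0.43  0.25  1.5   0.    1.38 -0.36]
```

Emit:
servo_tool(slide=[[-0.1, 4.05, 0], [-0.1, 4.05, 0], [-0.1, 4.05, 0], [-0.1, 4.05, 0], [0, 4.05, 0], [0, 4.05, 0], [0, 4.0, 0], [0, 0, 0], [0, 0, 0], [0, 0, 0]], turn=[[0, 0, -0.018], [0, 0, -0.018], [0, 0, 0], [0, 0, 0], [0, 0, 0], [0, 0, 0], [0, 0, 0], [0, 0, 0], [0, 0, 0], [0, 0, 0]], hand=[1, 1, 1, 1, 1, 1, 1, 1, 1, 1])

```text
time: 15.4
tool_pos: [0.5049, 0.0618, 0.3064]
ee_rot: [2.324, 2.114, -0.0]
contact_force: [-0.4, -0.2, -2.7]
gripper_width: 0.0585
grip_force: 66.3
```

```bash
python3 -c "
from h import *
look('5')"
```

```text
t 15.4 tcp [504.9  61.8 306.4] yaw -5.42 zax [ 2.e-04 -6.e-04 -1.e+00] F [-0.4 -0.2 -2.7] w 58.5 q [ 0.1   0.18  1.6  -0.    1.36  0.19]
top c [504.4  62.4] long/short 140.9 59.9 longdir 84.77 n 472 z 314.2
side c [503.5  62. ] long/short 146.0 62.2 longdir 84.47 n 545 z 314.1
```

Emit:
servo_tool(slide=[[-0.1, 0.45, 0], [0, 0, -2], [0, 0, -2], [0, 0, -1.5], [0, 0, -1], [0, 0, -1], [0, 0, -0.5], [0, 0, -0.3], [0, 0, 0], [0, 0, 0]], turn=[[0, 0, -0.003], [0, 0, 0], [0, 0, 0], [0, 0, 0], [0, 0, 0], [0, 0, 0], [0, 0, 0], [0, 0, 0], [0, 0, 0], [0, 0, 0]], hand=[1, 1, 1, 1, 1, 1, 1, 1, 1, 1])

```text
time: 16.5
tool_pos: [0.5045, 0.0671, 0.2238]
ee_rot: [2.326, 2.111, 0.002]
contact_force: [0.5, 0.5, -2.7]
gripper_width: 0.0587
grip_force: 66.3
```

```bash
python3 -c "
from h import *
look('6')"
```

```text
t 16.5 tcp [504.5  67.1 223.8] yaw -5.56 zax [ 1.2e-03  2.0e-04 -1.0e+00] F [ 0.5  0.5 -2.7] w 58.7 q [0.11 0.23 1.75 0.   1.16 0.21]
top c [504.1  68.1] long/short 141.3 59.9 longdir 84.52 n 354 z 231.5
side c [505.1  66. ] long/short 144.1 68.0 longdir 84.31 n 547 z 231.4
```

Emit:
servo_tool(slide=[[0, 0, -1], [0, 0, -1], [0, 0, -0.8], [0, 0, -0.8], [0, 0, -0.8], [0, 0, -0.8], [0, 0, -0.8], [0, 0, -0.1], [0, 0, 0], [0, 0, 0]], turn=[[0, 0, 0], [0, 0, 0], [0, 0, 0], [0, 0, 0], [0, 0, 0], [0, 0, 0], [0, 0, 0], [0, 0, 0], [0, 0, 0], [0, 0, 0]], hand=[1, 1, 1, 1, 1, 1, 1, 1, 1, 1])

```text
time: 17.6
tool_pos: [0.5055, 0.0677, 0.1639]
ee_rot: [2.325, 2.11, 0.006]
contact_force: [-1.1, 3.1, 7.3]
gripper_width: 0.059
grip_force: 68.0
```

```bash
python3 -c "
from h import *
look('7')"
```

```text
t 17.6 tcp [505.5  67.7 163.9] yaw -5.55 zax [ 0.0042  0.001  -1.    ] F [-1.1  3.1  7.3] w 59.0 q [0.11 0.29 1.84 0.   1.02 0.21]
top c [505.4  69.2] long/short 139.6 60.5 longdir 84.33 n 259 z 172.0
side c [506.6  68.5] long/short 148.2 63.7 longdir 76.91 n 269 z 171.9
```

Top is 18 mm below the mouth. I'll go 2.5 mm deeper, release, lift and move back behind the handle.

Emit:
servo_tool(slide=[[0, 0, -0.25], [0, 0, 0], [0, 0, 0], [0, 0, 0], [0, 0, 0], [0, 0, 0], [0, 0, 0], [0, 0, 0], [0, 0, 0], [0, 0, 0], [0, 0, 2], [0, 0, 3]], turn=[[0, 0, 0], [0, 0, 0], [0, 0, 0], [0, 0, 0], [0, 0, 0], [0, 0, 0], [0, 0, 0], [0, 0, 0], [0, 0, 0], [0, 0, 0], [0, 0, 0], [0, 0, 0]], hand=[1, 1, 1, -1, -1, -1, -1, -1, -1, -1, -1, -1])

```text
time: 18.9
tool_pos: [0.5029, 0.0669, 0.2087]
ee_rot: [-2.325, -2.109, 0.006]
contact_force: [0.5, -0.2, 0.2]
gripper_width: 0.0853
grip_force: 0.0
```

Emit:
servo_tool(slide=[[0, 0, 4], [0, 0, 4], [0, 0, 3], [-0.4, -4.5, 0], [-0.4, -4.5, 0], [-0.4, -4.5, 0], [-0.4, -4.5, 0], [-0.4, -4.5, 0], [-0.4, -4.5, 0], [0, 0, 0], [0, 0, 0]], turn=[[0, 0, 0], [0, 0, 0], [0, 0, 0], [0, 0, 0], [0, 0, 0], [0, 0, 0], [0, 0, 0], [0, 0, 0], [0, 0, 0], [0, 0, 0], [0, 0, 0]], hand=[-1, -1, -1, 1, 1, 1, 1, 1, 1, 1, 1])

```text
time: 20.0
tool_pos: [0.4799, -0.2036, 0.3195]
ee_rot: [-2.328, -2.108, -0.0]
contact_force: [-1.0, 0.1, -0.0]
gripper_width: 0.0001
grip_force: 0.0
```

```bash
python3 - <<'E'
from h import *
st()
for n in("top","side"):
    c=manip.capture(n);cv2.imwrite(f"pics/{n}8.png",c["img"]);W=pts(c);z=W[...,2]
    m=brown(c["img"])&(abs(W[...,0]-.503)<.1)&(abs(W[...,1]-.067)<.12)&(abs(z-.19)<.02);print(n,np.percentile(z[m],[10,50,90]))
    rect(W[m],"mag")
    h=(c["img"].max(-1)<60)&(z>.11)&(z<.15)&(W[...,0]>.35)&(W[...,0]<.65)&(W[...,1]>-.12)&(W[...,1]<.2)
    if h.sum()>10: print("handle",np.percentile(W[h],[2,50,98],axis=0).round(4).tolist())
A=cv2.imread("pics/top8.png")[190:310,200:340];B=cv2.imread("pics/side8.png")[150:280,220:350]
cv2.imwrite("pics/h8.png",np.hstack([cv2.resize(A,(420,360)),cv2.resize(B,(360,360))]))
E
```

```text
t 20.0 tcp [ 479.9 -203.6  319.5] yaw -5.69 zax [-3.e-04  8.e-04 -1.e+00] F [-1.   0.1 -0. ] w 0.1 q [-0.42  0.2   1.55  0.    1.4  -0.32]
top [0.18724942 0.18966867 0.19200025]
mag c [505.5  68.7] long/short 140.3 61.7 longdir 83.79 n 1645 z 189.7
handle [[0.4483, -0.0594, 0.1301], [0.4873, -0.0499, 0.134], [0.5366, -0.0076, 0.1378]]
side [0.17843435 0.1893684  0.19098996]
mag c [498.9  57.7] long/short 173.6 73.0 longdir 83.29 n 672 z 189.4
handle [[0.4443, -0.0624, 0.1285], [0.4785, -0.0516, 0.1329], [0.535, -0.0068, 0.1361]]
```

View pics/h8.png

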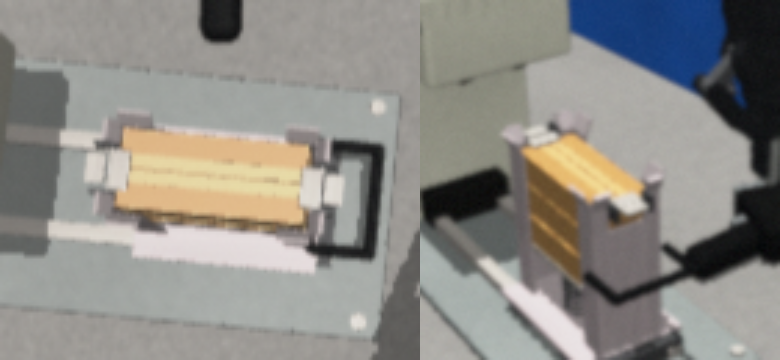

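Both catches are out over the pile (top crop, (118,170) and (312,185)). The side crop shows three cartons stacked, top at 190 mm. The handle bar is at about (491,-56), z 130, so I'll come down behind it with the fingers shut.

Emit:
servo_tool(slide=[[0.1, 2, 0], [0.1, 2, -3.5], [0.1, 2, -4], [0.1, 2, -4], [0, 0, -4], [0, 0, -4], [0, 0, 0], [0, 0, 0]], turn=[[0, 0, 0], [0, 0, 0], [0, 0, 0], [0, 0, 0], [0, 0, 0], [0, 0, 0], [0, 0, 0], [0, 0, 0]], hand=[1, 1, 1, 1, 1, 1, 1, 1])

```text
time: 20.9
tool_pos: [0.4846, -0.122, 0.1254]
ee_rot: [-2.325, -2.113, -0.0]
contact_force: [0.6, -0.1, 0.8]
gripper_width: -0.0002
grip_force: 0.0
```

Emit:
servo_tool(slide=[[0.2, 1.5, 0], [0.2, 1.5, 0], [0.15, 1.5, 0], [0.15, 1.5, 0], [0.15, 1.5, 0], [0, 0, 0]], turn=[[0, 0, 0], [0, 0, 0], [0, 0, 0], [0, 0, 0], [0, 0, 0], [0, 0, 0]], hand=[1, 1, 1, 1, 1, 1])

```text
time: 21.5
tool_pos: [0.4946, -0.0469, 0.1277]
ee_rot: [2.321, 2.111, 0.006]
contact_force: [-0.1, -0.3, -0.0]
gripper_width: 0.0
grip_force: 0.0
```

```bash
python3 -c "
from h import *
st()"
```

```text
t 21.5 tcp [494.6 -46.9 127.7] yaw -5.45 zax [ 5.8e-03 -3.0e-04 -1.0e+00] F [-0.1 -0.3 -0. ] w 0.0 q [-0.12  0.31  1.92  0.    0.91 -0.02]
```

Emit:
servo_tool(slide=[[0.13, 1.4, 0], [0.13, 1.4, 0], [0.13, 1.4, 0], [0.13, 1.4, 0], [0.13, 1.4, 0], [0.13, 1.4, 0], [0.13, 1.4, 0], [0.13, 1.4, 0], [0.13, 1.4, 0], [0.1, 1.0, 0], [0, 0, 0], [0, 0, 0]], turn=[[0, 0, 0], [0, 0, 0], [0, 0, 0], [0, 0, 0], [0, 0, 0], [0, 0, 0], [0, 0, 0], [0, 0, 0], [0, 0, 0], [0, 0, 0], [0, 0, 0], [0, 0, 0]], hand=[1, 1, 1, 1, 1, 1, 1, 1, 1, 1, 1, 1])

```text
time: 22.7
tool_pos: [0.5051, 0.0883, 0.125]
ee_rot: [-2.326, -2.111, -0.0]
contact_force: [-0.5, -0.3, -0.2]
gripper_width: 0.0002
grip_force: 0.0
```

```bash
cat >> h.py <<'E'
def handle():
    for n in("top","side"):
        c=manip.capture(n);cv2.imwrite("pics/%s_%d.png"%(n,manip.get_obs()["time"]*100),c["img"]);W=pts(c);z=W[...,2]
        h=(c["img"].max(-1)<60)&(z>.12)&(z<.14)&(W[...,0]>.4)&(W[...,0]<.6)&(W[...,1]>-.12)&(W[...,1]<.19)
        if h.sum()>10: print(n,"handle",np.percentile(W[h],[2,50,98],axis=0).round(4).tolist(),h.sum())
E
python3 -c "
from h import *
st();handle()"
```

```text
t 22.7 tcp [505.1  88.3 125. ] yaw -5.56 zax [-2.e-04  6.e-04 -1.e+00] F [-0.5 -0.3 -0.2] w 0.2 q [0.15 0.33 1.88 0.   0.93 0.25]
top handle [[0.4631, 0.1115, 0.1287], [0.468, 0.1306, 0.1336], [0.473, 0.1561, 0.137]] 65
side handle [[0.4602, 0.0804, 0.1229], [0.4829, 0.1052, 0.133], [0.5453, 0.1538, 0.1382]] 113
```

Emit:
servo_tool(slide=[[0.05, 0.5, 0], [0.04, 0.4, 0], [0, 0, 0]], turn=[[0, 0, 0], [0, 0, 0], [0, 0, 0]], hand=[1, 1, 1])

```text
time: 23.1
tool_pos: [0.506, 0.0973, 0.1246]
ee_rot: [-2.326, -2.111, 0.001]
contact_force: [-0.2, -1.3, -0.1]
gripper_width: -0.0002
grip_force: 0.7
```

Emit:
servo_tool(slide=[[0.03, 0.3, 0], [0, 0, 0]], turn=[[0, 0, 0], [0, 0, 0]], hand=[1, 1])

```text
time: 23.3
tool_pos: [0.5064, 0.1002, 0.1246]
ee_rot: [-2.326, -2.111, 0.0]
contact_force: [-1.0, -2.2, -0.1]
gripper_width: 0.0
grip_force: 1.1
```

Emit:
servo_tool(slide=[[0.03, 0.3, 0], [0, 0, 0]], turn=[[0, 0, 0], [0, 0, 0]], hand=[1, 1])

```text
time: 23.5
tool_pos: [0.5068, 0.1034, 0.1247]
ee_rot: [-2.326, -2.111, -0.0]
contact_force: [-0.1, -2.7, 0.4]
gripper_width: 0.0
grip_force: 1.1
```

Emit:
servo_tool(slide=[[0.03, 0.3, 0], [0, 0, 0]], turn=[[0, 0, 0], [0, 0, 0]], hand=[1, 1])

```text
time: 23.7
tool_pos: [0.5071, 0.1064, 0.1247]
ee_rot: [-2.326, -2.111, -0.0]
contact_force: [-1.2, -1.8, 0.8]
gripper_width: -0.0
grip_force: 1.0
```

Emit:
servo_tool(slide=[[0.02, 0.2, 0], [0, 0, 0]], turn=[[0, 0, 0], [0, 0, 0]], hand=[1, 1])

```text
time: 23.9
tool_pos: [0.5073, 0.1083, 0.1247]
ee_rot: [-2.326, -2.111, -0.0]
contact_force: [-1.2, -2.2, -0.3]
gripper_width: -0.0002
grip_force: 1.3
```

Emit:
servo_tool(slide=[[0.02, 0.2, 0], [0, 0, 0]], turn=[[0, 0, 0], [0, 0, 0]], hand=[1, 1])

```text
time: 24.1
tool_pos: [0.5075, 0.1103, 0.1247]
ee_rot: [-2.326, -2.111, -0.0]
contact_force: [-0.6, -3.7, -0.4]
gripper_width: 0.0002
grip_force: 1.4
```

```bash
python3 -c "
from h import *
st();handle()"
```

```text
t 24.1 tcp [507.5 110.3 124.7] yaw -5.56 zax [-1.e-04  3.e-04 -1.e+00] F [-0.6 -3.7 -0.4] w 0.2 q [0.19 0.34 1.87 0.   0.93 0.29]
top handle [[0.4654, 0.1352, 0.1296], [0.4703, 0.1519, 0.1341], [0.4752, 0.1744, 0.1381]] 55
side handle [[0.4622, 0.1016, 0.1233], [0.4874, 0.125, 0.1326], [0.5473, 0.1701, 0.1387]] 119
```

Emit:
servo_tool(slide=[[0.02, 0.2, 0], [0, 0, 0]], turn=[[0, 0, 0], [0, 0, 0]], hand=[1, 1])

```text
time: 24.4
tool_pos: [0.5075, 0.1105, 0.1247]
ee_rot: [2.323, 2.111, -0.005]
contact_force: [-0.7, -9.7, 0.1]
gripper_width: -0.0004
grip_force: 4.8
```

Emit:
servo_tool(slide=[[0.02, 0.2, 0], [0, 0, 0]], turn=[[0, 0, 0], [0, 0, 0]], hand=[1, 1])

```text
time: 24.6
tool_pos: [0.5075, 0.1106, 0.1247]
ee_rot: [2.321, 2.111, -0.009]
contact_force: [-0.6, -17.7, 1.0]
gripper_width: -0.0002
grip_force: 8.2
```

Emit:
servo_tool(slide=[[0.02, 0.2, 0], [0, 0, 0]], turn=[[0, 0, 0], [0, 0, 0]], hand=[1, 1])

```text
time: 24.8
tool_pos: [0.5075, 0.1108, 0.1248]
ee_rot: [2.318, 2.111, -0.014]
contact_force: [-1.3, -22.9, 2.3]
gripper_width: 0.0
grip_force: 11.6
```

It's at the stop: the force climbs while the position stays put. Backing off.

Emit:
servo_tool(slide=[[-0.06, -0.6, 0], [-0.1, -1, 0], [-0.2, -2, 0], [-0.3, -3, 0], [-0.4, -4, 0], [0, -3, 3], [0, -3, 3], [0, 0, 4], [0, 0, 0], [0, 0, 0]], turn=[[0, 0, 0], [0, 0, 0], [0, 0, 0], [0, 0, 0], [0, 0, 0], [0, 0, 0], [0, 0, 0], [0, 0, 0], [0, 0, 0], [0, 0, 0]], hand=[1, 1, 1, 1, 1, 1, 1, 1, 1, 1])

```text
time: 25.8
tool_pos: [0.4981, -0.0498, 0.2257]
ee_rot: [2.326, 2.11, 0.004]
contact_force: [0.5, -0.1, -1.5]
gripper_width: 0.0
grip_force: 0.0
```

```bash
python3 - <<'E'
from h import *
st();handle()
c=manip.capture("side");a=manip.capture("top")
cv2.imwrite("pics/h9.png",np.hstack([cv2.resize(a["img"][180:320,120:340],(440,280)),cv2.resize(c["img"][130:280,180:330],(280,280))]))
E
```

```text
t 25.8 tcp [498.1 -49.8 225.7] yaw -5.58 zax [ 3.1e-03  7.0e-04 -1.0e+00] F [ 0.5 -0.1 -1.5] w 0.0 q [-0.12  0.22  1.76  0.    1.16 -0.03]
top handle [[0.4656, 0.1175, 0.1296], [0.5106, 0.1281, 0.1339], [0.5561, 0.1711, 0.138]] 247
side handle [[0.4616, 0.1177, 0.1288], [0.4923, 0.1255, 0.133], [0.5502, 0.168, 0.1363]] 127
```

View pics/h9.png

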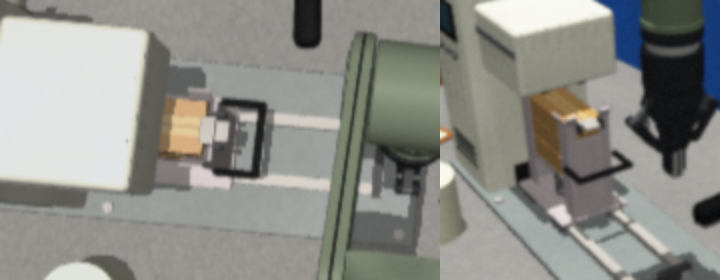

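The magazine is under the head with its near catch flat over the pile. The handle moved about 179 mm and the gripper is clear.

```bash
python3 -c "
from h import *
print(manip.sign_off())"
```

```text
the job is handed in; nothing more can be done
None
```

I pressed both cartons down under the catches, pushed the magazine to its stop under the labelling head (about 179 mm of handle travel), and handed the job in at about 26 s; no verdict came back.

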